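Load a ring gauge on the indexing table and hold its index plunger out

TASK

Put the smaller of the two ring gauges on the indexing table: lower it over the spigot in the middle of the plate (no dropping) until it lies flat on the plate, and let go of it. Then pull the table's spring-loaded index plunger fully back by its black knob and keep holding it there, with its pin clear of the hole in the plate, so that I can turn the plate; finish while you are holding it out. Leave the other gauges on the bench where they lie.

Things in the scene. Friction and masses are not known exactly. Their poses are not given: they have to be found in the camera images.
- small_ring: the smaller ring gauge, loose: black knurled steel ring with a bright bore, 56 mm outside, 32 mm bore, 20 mm high, 0.26 kg (0.2 to 0.34), lying flat; origin at the centre of its underside, z up along the bore (either face may go down)
- ring_middle (a point): the small ring gauge's centre, halfway up its bore (10 mm from either face)
- large_ring: the larger ring gauge, loose, to be left alone: same look, 84 mm outside, 52 mm bore, 22 mm high; origin at the centre of its underside
- index_table: bench indexing table, bolted down: grey round cast base, 190 mm, with a bright steel plate of 150 mm, its top 66 mm above the bench; origin on the bench under the plate's centre, z up. -x is the way the level plunger points outward: a grey bracket 92 to 122 mm out along -x (top 76 mm above the bench) carries it, knob outermost. The ball-ended clamp lever on the -y side is not used
- spigot (a point): foot of the spigot: centre of the plate, on its top face (66 mm above the bench). The spigot is a steel stub 29 mm across, straight for 12 mm, then tapering to 19 mm at its top, 19 mm above the plate. The small ring fits over it with 3 mm to spare on the diameter; its lower face then lies at this height
- pull_knob (a point): middle of the grip of the plunger's knob, on the plunger's axis (54 mm above the bench, 147 mm out when home); moves with it; axes parallel to the table's. Black fluted cylinder lying level along the table's x, 26 mm across, 30 mm long (134 to 164 mm out), 31 mm lip at its outer end, free on both sides and below. Pinch it from above, fingers closing along the table's y
- seat_hole (a point): mouth of the hole in the plate's rim in which the pin sits, at the pin's axis
- plunger (a joint): how far the plunger is pulled out along the table's -x: 0 m home (pin 9 mm deep in the hole), clear of the hole beyond 0.009, 0.014 fully back against its stop. The spring pulls it home by itself: 8 N at home, 16.5 N fully back
- plug_gauge_a: hex-handled plug gauge lying on the bench along its x axis, 120 mm long, 23 mm across; to be left alone
- plug_gauge_b: a second such plug gauge, its plug 18 mm; to be left alone
- double_plug: slim double-ended plug gauge lying along its x axis, 135 mm long, 12 mm thick; to be left alone
- optical_flat: round cased optical flat, 76 mm across, 40 mm high; to be left alone
- vee_block: small steel vee block, 50 x 28 x 24 mm; to be left alone
Mind the look-alikes: they are no part of the job. Leave any green, orange or red look-alike of the small_ring alone.

How it is judged:
On the way, in this order (a step that is already met when the one before it is completed fails the run):
1. the small ring gauge lies flat on the plate over the spigot, let go, with the plunger still home (horizontal distance between ring_middle and spigot below 0.003 m and z of ring_middle in the frame of spigot between 0.0075 and 0.0125 m and angle between the z axis of small_ring and the z axis of index_table, either way round below 0.06 rad and contact force between small_ring and the fingers below 0.2 N and linear speed of small_ring below 0.02 m/s and value of joint plunger below 0.003 m), for 0.2 s.
2. the plunger is pulled fully back by the fingers (value of joint plunger above 0.0115 m and contact force between plunger and the fingers above 3 N), for 0.3 s.
At the end, for the whole second after the job is handed in: The fingers hold the plunger at least 11.5 mm out of its 14 mm (pin clear of the hole, touching the knob with more than 3 N), and the small ring gauge rests untouched, flat on the plate (within 0.06 rad) over the spigot (centred within 3 mm, height within 2.5 mm of seated) (all of step 2 and horizontal distance between ring_middle and spigot below 0.003 m and z of ring_middle in the frame of spigot between 0.0075 and 0.0125 m and angle between the z axis of small_ring and the z axis of index_table, either way round below 0.06 rad and contact force between small_ring and the arm below 0.2 N and contact force between small_ring and the fingers below 0.2 N and contact force between small_ring and plunger below 0.2 N and linear speed of small_ring below 0.02 m/s); the arm keeps its last pose, push and grip.
It fails at once if the small ring gauge is dropped or knocked flying (moving faster than 0.65 m/s with no finger on it) (linear speed of small_ring above 0.65 m/s and contact force between small_ring and the fingers below 0.05 N).
It fails at once if another gauge is moved by more than 20 mm (distance of any of large_ring, plug_gauge_a, plug_gauge_b, double_plug, optical_flat, vee_block from where it was at the start of the episode above 0.02 m).
It also fails if it takes over 48 s, if anything falls off the work surface, if the arm or the gripper's body presses on something with over 40 N, if the wrist force passes 120 N, or if a joint passes its speed limit or range.

ROBOT

A 6-joint arm with a two-finger parallel gripper is mounted at the origin on the work surface. World frame = base frame: x ahead of the robot, y to its left, z up, the work surface at z = 0. Lengths are in m, angles in rad, forces in N, time in s.
With the tool pointing down it reaches from about 0.325 to 0.925 m from the base axis. Payload 3.1 kg.
Tool frame: the origin (TCP) lies at the very end of the fingers, on their centre line; the grasp point (between the pads) lies 19 mm behind it; z points along the fingers, y is the line along which they close (so a half turn about z gives the same grasp; the last joint's range is limited). The gripper opens to 85 mm and grips with 20 to 120 N. Pads are 22 mm wide; open, the fingers measure 114 mm over their backs; the gripper's body (76 mm by 85 mm) begins 54 mm behind the grasp point. The pads swing forward as they close: fully open they stand 13 mm farther back than shut.
Start: joints at [1.083, 0.217, 1.613, -0, 1.311, -0.112], TCP at [0.229, 0.581, 0.231] pointing down, gripper open.
Joint ranges: [-2.75, 2.75], [-0.78, 2.1], [0.31, 2.55], [-1.13, 4.27], [0.13, 2.63], [-2.58, 2.58]. Speed limits (rad/s): [2.79, 2.79, 3.14, 3.14, 3.14, 3.14].

INTERFACE

Orientations are given as a unit quaternion [w, x, y, z].
In Python, from cell import ctrl gives the robot as it stands. The module is installed in compiled form; this text tells all that it offers.
- The arm moves only by the tool drive_tool, never from a script. Its argument "deltas" is a list of rows, each an object with "delta_pos": the shift along the tool's x, y, z in units of 0.5 m (1.0 is 0.5 m), a list of three; "dr": the turn, a rotation vector about the tool's x, y, z in units of 5 degrees (1.0 is 5 degrees), a list of three. A call has 1 to 12 rows; each row shifts and turns the commanded pose from where the row before left it, along the tool's axes as they then stand; what a row does not reach is not made up. A row lasts 1/8 s, in which the tool goes at most 62.5 mm and 10.7 degrees, less where a joint would pass 70% of its speed; a pose out of reach is approached as far as the arm can. A call with a number of a shift or a turn outside -1 to 1 is refused whole. A call with a gripper value outside its range is refused whole. "gripper" is the opening, from -1 (shut) to 1 (fully open), set as the call begins (left out, the last holds). The fingers move at their own pace and stop on an object; the grip force is fixed at half the most. Time passes only in rows, so rows that do not move let the fingers close. It gives the time, the measured TCP pose, the force, the opening and the grip force at its end, in the units of the state.
- ctrl.get_state(): the state, without advancing time (a new reading comes with each control period).
- ctrl.grab_frame(name): name is "side" or "top" or "wrist"; returns a dict with "color" (384x512x3 uint8, blue, green, red), "camera_matrix" (3x3 intrinsics, pixels), "k1" (the pictures are not rectified: a ray, as slopes to the right and down, at radius r is drawn at 1 + k1 r^2 times it, then the intrinsics apply), "extrinsics" (4x4, takes a point from world to camera coordinates); the wrist camera has in their place "T_tool_cam" (4x4, takes a point from camera to tool coordinates, whose origin is the TCP and whose axes are the flange's). Camera axes: x right, y up, looking along -z (the intrinsics and any distortion apply to the point x, -y, -z); pixel columns grow to the right and rows downward; lengths in m; the calibration is good to about 2 mm. A picture is of the moment at which its call begins: read the wrist's pose just before it. There is no depth.
- ctrl.sign_off(): hands the job in; it is judged then, once.
Trained networks look in the newest picture that a camera, given by its name, has taken for a name from the list of things; names that differ only in an ending like _2 or _b are one class to them, and where a whole thing is asked for, a point or a joint stands for the part that bears it (a point fixed in the world has none). Each returns a list of dicts, best first, with "confidence" (0 to 1); they miss things now and then, are a little off and sometimes report something else, mostly with a low value. They report only what shows in the picture. A call takes as long as a camera call. They do not tell look-alikes from the thing itself.
- ctrl.regions_of(thing, camera): "region" (384x512 bool, what is visible of it).
- ctrl.landmark_of(thing, camera): "centre" ([x, y, z] in m, in world coordinates, good to about 4 mm: a listed point, or the origin of a listed thing).
The state is a dict: "clock": time; "joints": joint angles; "dq": joint speeds; "joint_torque": joint torques, N m; "tool_pos": TCP position; "ee_rot": TCP orientation; "contact_force": force on the tool from outside, world axes, zero at the start; "ft_torque": the same for the moment, N m; "width": finger opening in m; "gripper_force": force on a finger pad.
Only numpy, scipy, OpenCV 4.12 (cv2) and the standard library are available. Lean on these libraries where they do the work, as an engineer would, in place of code of your own. Each camera call takes 0.05 s, during which the arm holds its last target. There are 200 camera calls.

## Working session

There is one attempt and no reset: what is moved stays moved. The work goes in short steps, Python scripts to look and compute and a tool call to move; the robot and the scene stay as the last step left them, time stands still between calls to the robot, and variables do not carry over. Pictures are saved under pics/ and viewed, at most 10 in all, crops included, and the job is handed in when it is done.

Besides the shell and the picture viewer there is one more tool, called after "Request:" as name(argument=value, ...), one argument or row to a line, values as JSON. drive_tool: Moves the arm, as the interface text tells. Shifts and turns lie within -1 to 1; 1 stands for 0.5 m of shift or 5 degrees of turn. Its arguments: {"type":"object","properties":{"deltas":{"type":"array","items":{"type":"object","properties":{"delta_pos":{"type":"array","items":{"type":"number"}},"dr":{"type":"array","items":{"type":"number"}}}}},"gripper":{"type":"number"}},"required":["deltas"]}

```bash
mkdir -p pics; python3 - <<'E'
from cell import ctrl
import cv2,numpy as np
s=ctrl.get_state();print({k:np.round(v,3) for k,v in s.items()})
for c in ["side","top"]:
    f=ctrl.grab_frame(c);cv2.imwrite(f"pics/{c}1.png",f["color"])
    for t in ["small_ring","large_ring","index_table","spigot","pull_knob","seat_hole","plug_gauge_a","double_plug","optical_flat","vee_block"]:
        print(c,t,[(np.round(d["centre"],3).tolist(),round(d["confidence"],2)) for d in ctrl.landmark_of(t,c)][:4])
f=ctrl.grab_frame("wrist");print(f["T_tool_cam"],f["camera_matrix"],f["k1"])
E
```

```text
{'clock': np.float64(0.0), 'joints': array([ 1.083,  0.218,  1.615, -0.   ,  1.311, -0.112]), 'dq': array([-0.001,  0.003,  0.   ,  0.   , -0.001,  0.003]), 'joint_torque': array([-0.0000e+00, -3.9684e+01, -3.0386e+01, -0.0000e+00,  1.0000e-02,
        0.0000e+00]), 'tool_pos': array([0.229, 0.581, 0.23 ]), 'ee_rot': array([-0.   ,  0.187,  0.982, -0.001]), 'contact_force': array([-0.217, -0.366,  0.574]), 'ft_torque': array([-0.038,  0.008,  0.032]), 'gripper_force': np.float64(0.0), 'width': np.float64(0.086)}
side small_ring [([0.402, 0.27, 0.003], 0.98), ([0.295, 0.272, -0.004], 0.94), ([0.429, 0.366, 0.003], 0.59), ([0.356, 0.176, -0.001], 0.53)]
side large_ring [([0.57, 0.305, 0.006], 0.75)]
side index_table [([0.621, 0.05, -0.004], 0.87)]
side spigot [([0.621, 0.045, 0.066], 0.64)]
side pull_knob [([0.603, -0.097, 0.052], 0.5)]
side seat_hole [([0.614, -0.026, 0.052], 0.95), ([0.628, -0.327, 0.001], 0.43)]
side plug_gauge_a [([0.463, -0.394, -0.002], 0.7), ([0.629, -0.326, 0.004], 0.69)]
side double_plug [([0.429, 0.436, -0.004], 0.89)]
side optical_flat [([0.732, 0.26, -0.001
[... 458 characters left out ...]
.0], 0.17)]
top seat_hole [([0.611, -0.024, 0.054], 0.96)]
top plug_gauge_a [([0.461, -0.397, 0.001], 0.79), ([0.633, -0.326, -0.002], 0.54)]
top double_plug [([0.424, 0.438, 0.002], 0.61)]
top optical_flat [([0.738, 0.256, 0.001], 0.91)]
top vee_block [([0.722, -0.207, 0.0], 0.66)]
[[ 1.13138806e-04  9.53472274e-01  3.01480696e-01  7.63611388e-02]
 [ 9.99999675e-01 -3.48505114e-04  7.26916172e-04  5.48271786e-04]
 [ 7.98161980e-04  3.01480516e-01 -9.53472003e-01 -1.42557044e-01]
 [ 0.00000000e+00  0.00000000e+00  0.00000000e+00  1.00000000e+00]] [[304.82900268   0.         248.03300819]
 [  0.         304.82900268 195.06909077]
 [  0.           0.           1.        ]] -0.05234521462588236
```

View pics/top1.png

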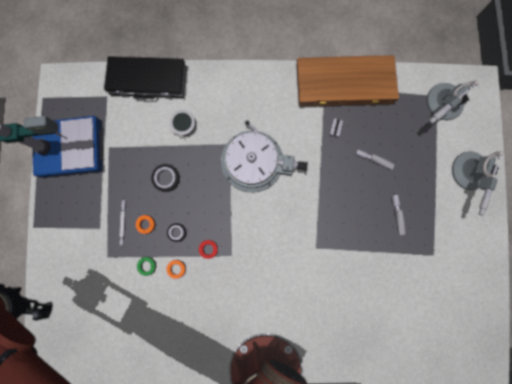

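View pics/side1.png

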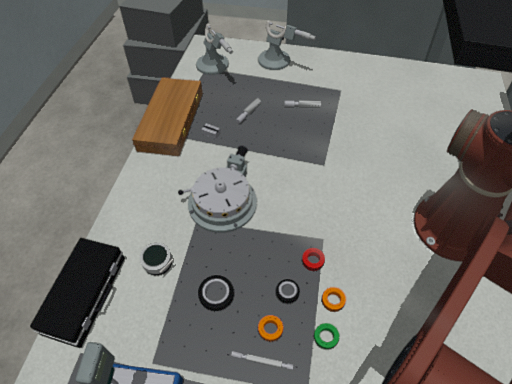

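The target is the black ring: top (176,232), side (288,290), at about (0.402, 0.270). The other four rings of that size are orange, green and red look-alikes. The knob lies at about (0.601, -0.097), so the plunger points roughly along world -y.

Request:
drive_tool(
  deltas=[
    {"delta_pos": [-0.061,-0.05,0],"dr": [0,0,0]},
    {"delta_pos": [-0.061,-0.05,0],"dr": [0,0,0]},
    {"delta_pos": [-0.061,-0.05,0],"dr": [0,0,0]},
    {"delta_pos": [-0.061,-0.05,0],"dr": [0,0,0]},
    {"delta_pos": [-0.061,-0.05,0],"dr": [0,0,0]},
    {"delta_pos": [-0.061,-0.05,0],"dr": [0,0,0]},
    {"delta_pos": [-0.061,-0.05,0],"dr": [0,0,0]},
    {"delta_pos": [-0.061,-0.05,0],"dr": [0,0,0]},
    {"delta_pos": [-0.061,-0.05,0],"dr": [0,0,0]},
  ],
  gripper=1,
)

```text
clock: 2.28
tool_pos: [0.4027, 0.2703, 0.2316]
ee_rot: [0.0, 0.187, 0.982, 0.0]
contact_force: [-0.4, -0.0, 0.4]
width: 0.0855
gripper_force: 0.0
```

Request:
drive_tool(
  deltas=[
    {"delta_pos": [0,0,0],"dr": [0,0,1]},
    {"delta_pos": [0,0,0],"dr": [0,0,1]},
    {"delta_pos": [0,0,0],"dr": [0,0,1]},
    {"delta_pos": [0,0,0],"dr": [0,0,1]},
    {"delta_pos": [0,0,0],"dr": [0,0,1]},
    {"delta_pos": [0,0,0],"dr": [0,0,1]},
    {"delta_pos": [0,0,0],"dr": [0,0,1]},
    {"delta_pos": [0,0,0],"dr": [0,0,1]},
    {"delta_pos": [0,0,0],"dr": [0,0,1]},
    {"delta_pos": [0,0,0],"dr": [0,0,1]},
    {"delta_pos": [0,0,0],"dr": [0,0,1]},
    {"delta_pos": [0,0,0],"dr": [0,0,1]},
  ],
)

```text
clock: 3.78
tool_pos: [0.4022, 0.2714, 0.2314]
ee_rot: [0.0, 0.654, 0.756, 0.0]
contact_force: [-0.3, 0.6, -0.6]
width: 0.0855
gripper_force: 0.0
```

```bash
cat > h.py <<'E'
from cell import ctrl
import cv2,numpy as np
from scipy.spatial.transform import Rotation as R
def pose():
    s=ctrl.get_state();q=np.array(s["ee_rot"]);return s,np.array(s["tool_pos"]),R.from_quat(q[[1,2,3,0]]).as_matrix()
def shot(name=None):
    s,p,M=pose();f=ctrl.grab_frame("wrist")
    T=np.eye(4);T[:3,:3]=M;T[:3,3]=p
    f["Twc"]=T@f["T_tool_cam"]
    if name: cv2.imwrite(f"pics/{name}.png",f["color"])
    return s,p,M,f
def rays(f,uv):
    K=f["camera_matrix"];d=cv2.undistortPoints(np.array(uv,float).reshape(-1,1,2),K,np.array([f["k1"],0,0,0,0.])).reshape(-1,2)
    v=np.c_[d[:,0],-d[:,1],-np.ones(len(d))]@f["Twc"][:3,:3].T
    return f["Twc"][:3,3],v
def onz(f,uv,z):
    o,v=rays(f,uv);return o+v*((z-o[2])/v[:,2])[:,None]
def units(M,d): return np.round(M.T@np.array(d)/0.5,4)
E
python3 - <<'E'
from h import *
s,p,M,f=shot("w1");print(s["clock"],p.round(4),M.round(4),s["joints"])
for d in ctrl.landmark_of("small_ring","wrist"): print(np.round(d["centre"],4),d["confidence"])
for d in ctrl.regions_of("small_ring","wrist"):
    r=d["region"].astype(np.uint8);c,_=cv2.findContours(r,0,2);c=max(c,key=cv2.contourArea).reshape(-1,2)
    w=onz(f,c,0.01)[:,:2].astype(np.float32);(x,y),rad=cv2.minEnclosingCircle(w)
    print(c.mean(0),d["confidence"],(x,y),rad,cv2.mean(f["color"],r)[:3])
E
```

```text
3.775 [0.4022 0.2714 0.2314] [[-1.444e-01  9.895e-01  2.000e-04]
 [ 9.895e-01  1.444e-01  1.000e-04]
 [ 1.000e-04  2.000e-04 -1.000e+00]] [ 4.48793621e-01 -8.76860509e-02  1.93480532e+00 -1.34747470e-05
  1.29422276e+00  3.03859462e-01]
[ 0.4052  0.2678 -0.0027] 0.94
[ 0.2916  0.2685 -0.0019] 0.79
[ 0.302   0.3597 -0.001 ] 0.77
[0.3506 0.1718 0.0034] 0.68
[ 0.4278  0.365  -0.0028] 0.68
[200.91044776 233.74626866] 0.88 (0.35497474670410156, 0.1731840968132019) 0.031241953372955322 (40.6396255850234, 41.79251170046802, 150.39235569422777)
[171.96153846  77.52564103] 0.82 (0.30180367827415466, 0.3593081533908844) 0.030216187238693237 (101.72591743119267, 168.8526376146789, 84.54529816513762)
[159.75757576 152.75757576] 0.69 (0.29496026039123535, 0.2677616775035858) 0.0307230856269598 (73.40819112627986, 138.82935153583617, 225.67098976109216)
[250.38571429 166.9       ] 0.59 (0.4049539566040039, 0.2690894305706024) 0.0292415302246809 (74.84389857369256, 71.42076069730587, 72.1418383518225)
[280.64        87.06666667] 0.57 (0.42725133895874023, 0.3664165139198303) 0.02919018641114235 (73.92366412213741, 146.80152671755727, 234.07315521628502)
```

View pics/w1.png

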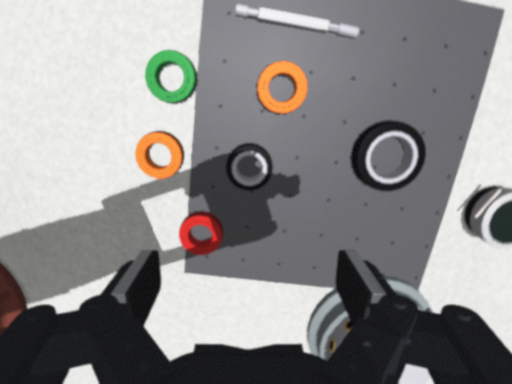

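Black ring confirmed at (250,167) in the wrist view, at (0.405, 0.2687). Next I descend, finish the turn and grip.

Request:
drive_tool(
  deltas=[
    {"delta_pos": [-0.0058,0.0048,0.05],"dr": [0,0,1]},
    {"delta_pos": [0,0,0.08],"dr": [0,0,1]},
    {"delta_pos": [0,0,0.08],"dr": [0,0,1]},
    {"delta_pos": [0,0,0.08],"dr": [0,0,0]},
    {"delta_pos": [0,0,0.07],"dr": [0,0,0]},
    {"delta_pos": [0,0,0.05],"dr": [0,0,0]},
    {"delta_pos": [0,0,0.025],"dr": [0,0,0]},
    {"delta_pos": [0,0,0.02],"dr": [0,0,0]},
    {"delta_pos": [0,0,0],"dr": [0,0,0]},
  ],
)

```text
clock: 5.05
tool_pos: [0.405, 0.2689, 0.0038]
ee_rot: [-0.0, 0.746, 0.666, -0.0]
contact_force: [-0.5, 0.0, -0.4]
width: 0.0851
gripper_force: 0.0
```

Request:
drive_tool(
  deltas=[
    {"delta_pos": [0,0,0],"dr": [0,0,0]},
    {"delta_pos": [0,0,0],"dr": [0,0,0]},
    {"delta_pos": [0,0,0],"dr": [0,0,0]},
    {"delta_pos": [0,0,0],"dr": [0,0,0]},
    {"delta_pos": [0,0,0],"dr": [0,0,0]},
  ],
  gripper=-1,
)

```text
clock: 5.68
tool_pos: [0.4052, 0.2693, 0.0054]
ee_rot: [-0.0, 0.746, 0.666, 0.0]
contact_force: [-3.2, 0.0, 8.0]
width: 0.0534
gripper_force: 61.6
```

Request:
drive_tool(
  deltas=[
    {"delta_pos": [0,0,-0.02],"dr": [0,0,0]},
    {"delta_pos": [0,0,-0.06],"dr": [0,0,0]},
    {"delta_pos": [0,0,-0.08],"dr": [0,0,0]},
    {"delta_pos": [0,0,-0.08],"dr": [0,0,0]},
    {"delta_pos": [0,0,-0.08],"dr": [0,0,0]},
    {"delta_pos": [0,0,-0.05],"dr": [0,0,0]},
    {"delta_pos": [0,0,-0.02],"dr": [0,0,0]},
  ],
)

```text
clock: 6.55
tool_pos: [0.4058, 0.2692, 0.2009]
ee_rot: [0.001, 0.746, 0.666, 0.002]
contact_force: [-0.2, -0.1, -3.4]
width: 0.0531
gripper_force: 64.1
```

Request:
drive_tool(
  deltas=[
    {"delta_pos": [-0.03,0.026,0],"dr": [0,0,0]},
    {"delta_pos": [-0.057,0.05,0],"dr": [0,0,0]},
    {"delta_pos": [-0.057,0.05,0],"dr": [0,0,0]},
    {"delta_pos": [-0.057,0.05,0],"dr": [0,0,0]},
    {"delta_pos": [-0.057,0.05,0],"dr": [0,0,0]},
    {"delta_pos": [-0.057,0.05,0],"dr": [0,0,0]},
    {"delta_pos": [-0.057,0.05,0],"dr": [0,0,0]},
    {"delta_pos": [-0.057,0.05,0],"dr": [0,0,0]},
    {"delta_pos": [-0.057,0.05,0],"dr": [0,0,0]},
    {"delta_pos": [-0.057,0.05,0],"dr": [0,0,0]},
    {"delta_pos": [-0.025,0.02,0],"dr": [0,0,0]},
    {"delta_pos": [0,0,0],"dr": [0,0,0]},
  ],
)

```text
clock: 8.05
tool_pos: [0.6184, -0.0419, 0.1975]
ee_rot: [-0.001, 0.747, 0.665, -0.001]
contact_force: [-0.0, 0.8, -3.0]
width: 0.0532
gripper_force: 64.1
```

```bash
python3 - <<'E'
from h import *
s,p,M,f=shot("w2");print(s["clock"],p.round(4),M.round(4),s["width"])
for t in ["small_ring","ring_middle","spigot","index_table","pull_knob","seat_hole"]:
  for c in ["wrist"]:
    for d in ctrl.landmark_of(t,c): print(t,np.round(d["centre"],4),round(d["confidence"],2), "tool",(M.T@(np.array(d["centre"])-p)).round(4))
E
```

```text
8.05 [ 0.6184 -0.0419  0.1975] [[ 1.152e-01  9.933e-01 -2.400e-03]
 [ 9.933e-01 -1.152e-01  8.000e-04]
 [ 6.000e-04 -2.500e-03 -1.000e+00]] 0.05324162110329765
small_ring [ 0.6161 -0.0399  0.1918] 0.67 tool [ 0.0017 -0.0025  0.0058]
ring_middle [ 7.253e-01 -2.088e-01 -7.000e-04] 0.45 tool [-0.1536  0.1259  0.1978]
spigot [0.6223 0.0431 0.0694] 0.63 tool [ 0.0848 -0.0056  0.1282]
index_table [ 0.6253  0.0469 -0.0026] 0.78 tool [ 0.0889 -0.0029  0.2002]
pull_knob [ 0.5982 -0.0978  0.0531] 0.73 tool [-0.0579 -0.0133  0.1444]
pull_knob [ 0.618  -0.041   0.1909] 0.25 tool [ 0.0009 -0.0005  0.0066]
seat_hole [ 0.6116 -0.0284  0.0557] 0.84 tool [ 0.0126 -0.008   0.1419]
```

View pics/w2.png

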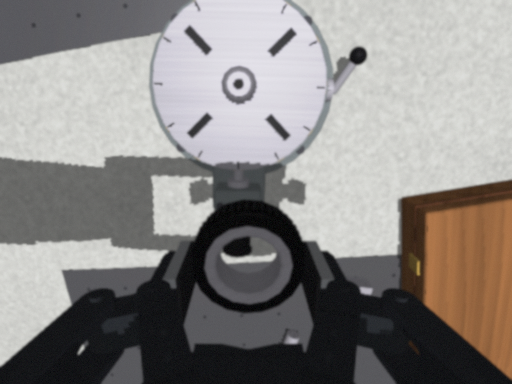

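Wrist view: the ring is held squarely at (248,257), its underside about 5.5 mm below the TCP. The spigot is at (238,84). I'll fit both in pixels.

```bash
cat >> h.py <<'E'
def circ(w):
    A=np.c_[2*w,np.ones(len(w))];x=np.linalg.lstsq(A,(w**2).sum(1),rcond=None)[0];return x[:2],np.sqrt(x[2]+x[:2]@x[:2])
def rcirc(w,n=6):
    for _ in range(n):
        c,r=circ(w);e=abs(np.hypot(*(w-c).T)-r);w=w[e<=max(2.5*np.median(e),3e-4)]
    return c,r,len(w),e.mean()
E
python3 - <<'E'
from h import *
s,p,M,f=shot();g=cv2.cvtColor(f["color"],cv2.COLOR_BGR2GRAY)
# plate rim: radial edge search about spigot seed
def radial(c0,z,r0,r1,sign):
    pts=[]
    for a in np.radians(np.arange(0,360,3)):
        rr=np.arange(r0,r1,.0003)
        w=np.c_[c0[0]+rr*np.cos(a),c0[1]+rr*np.sin(a),np.full(len(rr),z)]
        W=np.linalg.inv(f["Twc"]);q=w@W[:3,:3].T+W[:3,3]
        uv=cv2.projectPoints(q*[1,-1,-1],np.zeros(3),np.zeros(3),f["camera_matrix"],np.array([f["k1"],0,0,0,0.]))[0].reshape(-1,2)
        if (uv<2).any() or (uv[:,0]>509).any() or (uv[:,1]>381).any(): continue
        v=cv2.remap(cv2.GaussianBlur(g,(3,3),0).astype(np.float32),uv[:,:1].astype(np.float32),uv[:,1:].astype(np.float32),1).ravel()
        d=np.gradient(v)*sign;i=d.argmax()
        if d[i]>0.4: pts.append(w[i,:2])
    return np.array(pts)
for n,c,z,a,b,sg in [("plate",(.621,.0465),.066,.068,.082,-1),("spigot foot",(.621,.0465),.066,.011,.02,1),("spigot top",(.621,.0465),.085,.006,.013,-1),
   ("ring outer top",p[:2],p[2]+.0145,.022,.034,1),("ring bore top",p[:2],p[2]+.0145,.012,.022,-1)]:
    w=radial(c,z,a,b,sg)
    if len(w)>10:
        cc,r,k,e=rcirc(w);print(n,cc.round(4),r.round(4),k,len(w),e.round(5),"tool",(M.T@(np.r_[cc,z]-p)).round(4))
E
python3 -c "
import cv2;i=cv2.imread('pics/w2.png');a=cv2.resize(i[44:130,180:300],None,fx=3.3,fy=3.3,interpolation=2);b=cv2.resize(i[190:310,180:300],None,fx=3.3,fy=3.3);b=b[:284];cv2.imwrite('pics/c2.png',cv2.hconcat([a[:283],b[:283]]))"
```

```text
plate [0.6218 0.0472] 0.0742 56 95 0.00012 tool [ 0.0875 -0.0067  0.1329]
spigot foot [0.6214 0.0475] 0.0149 69 120 0.00011 tool [ 0.0878 -0.0072  0.1329]
spigot top [0.6216 0.0474] 0.0096 103 120 0.00013 tool [ 0.0877 -0.0069  0.1139]
ring outer top [ 0.6198 -0.0363] 0.0293 79 120 0.00039 tool [ 0.0044  0.0007 -0.0145]
ring bore top [ 0.6194 -0.0398] 0.021 101 120 0.00011 tool [ 0.0008  0.0006 -0.0145]
```

View pics/c2.png

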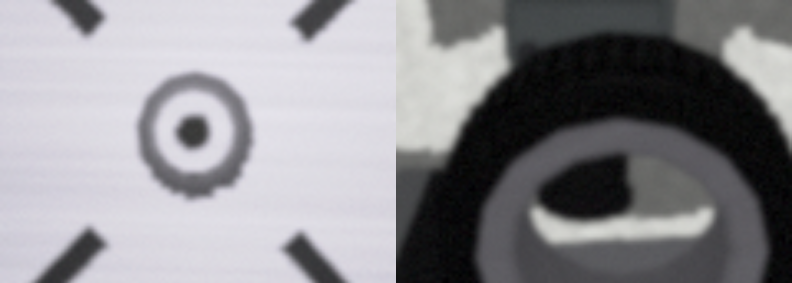

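Spigot centre is (0.6216, 0.0474), with the plate rim, foot and top agreeing. I'll move over it, hovering just above, and check alignment.

Request:
drive_tool(
  deltas=[
    {"delta_pos": [0.03,-0.003,0],"dr": [0,0,0]},
    {"delta_pos": [0.06,-0.005,0],"dr": [0,0,0]},
    {"delta_pos": [0.06,-0.005,0],"dr": [0,0,0]},
    {"delta_pos": [0.0244,-0.002,0.02],"dr": [0,0,0]},
    {"delta_pos": [0,0,0.06],"dr": [0,0,0]},
    {"delta_pos": [0,0,0.06],"dr": [0,0,0]},
    {"delta_pos": [0,0,0.04],"dr": [0,0,0]},
    {"delta_pos": [0,0,0.02],"dr": [0,0,0]},
    {"delta_pos": [0,0,0],"dr": [0,0,0]},
  ],
)

```text
clock: 9.57
tool_pos: [0.6212, 0.0459, 0.0982]
ee_rot: [-0.0, 0.746, 0.666, -0.0]
contact_force: [-0.9, -0.4, -2.1]
width: 0.0528
gripper_force: 64.0
```

```bash
python3 - <<'E'
from h import *
s,p,M,f=shot("w3");print(s["clock"],p.round(4),M.round(4),s["width"])
g=f["color"].copy();W=np.linalg.inv(f["Twc"])
a=np.linspace(0,2*np.pi,72)
def dr(c,z,r,col):
    w=np.c_[c[0]+r*np.cos(a),c[1]+r*np.sin(a),np.full(72,z)];q=w@W[:3,:3].T+W[:3,3]
    uv=cv2.projectPoints(q*[1,-1,-1],np.zeros(3),np.zeros(3),f["camera_matrix"],np.array([f["k1"],0,0,0,0.]))[0].reshape(-1,2)
    uv=(uv-[180,190])*5
    cv2.polylines(b,[uv.astype(np.int32)],True,col,1)
b=cv2.resize(g[190:310,180:310],None,fx=5,fy=5,interpolation=2)
c=p[:2]+(M@[.0005,.0006,0])[:2]
dr(c,p[2]+.0145,.016,(0,255,0));dr(c,p[2]+.0145,.028,(0,255,0));dr(c,p[2]-.0055,.016,(255,255,0))
dr((.6216,.0474),.085,.0095,(0,0,255))
cv2.imwrite("pics/c3.png",b)
E
```

```text
9.575 [0.6212 0.0459 0.0982] [[ 1.139e-01  9.935e-01 -1.200e-03]
 [ 9.935e-01 -1.139e-01 -0.000e+00]
 [-1.000e-04 -1.200e-03 -1.000e+00]] 0.052793310788022595
```

View pics/c3.png

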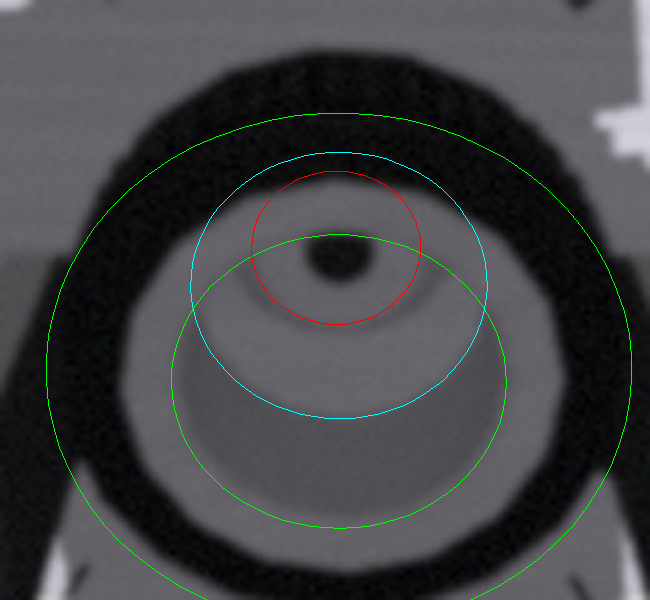

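Ring bore and spigot top agree to about 1 mm, well inside the taper's lead-in, so I'll lower it gently and watch the force.

Request:
drive_tool(
  deltas=[
    {"delta_pos": [0,0,0.01],"dr": [0,0,0]},
    {"delta_pos": [0,0,0.01],"dr": [0,0,0]},
    {"delta_pos": [0,0,0.008],"dr": [0,0,0]},
    {"delta_pos": [0,0,0],"dr": [0,0,0]},
  ],
)

```text
clock: 10.12
tool_pos: [0.621, 0.046, 0.0842]
ee_rot: [-0.0, 0.746, 0.666, -0.0]
contact_force: [-0.3, 0.7, -2.4]
width: 0.0533
gripper_force: 64.0
```

Request:
drive_tool(
  deltas=[
    {"delta_pos": [0,0,0.005],"dr": [0,0,0]},
    {"delta_pos": [0,0,0.005],"dr": [0,0,0]},
    {"delta_pos": [0,0,0],"dr": [0,0,0]},
  ],
)

```text
clock: 10.5
tool_pos: [0.6212, 0.046, 0.0795]
ee_rot: [-0.0, 0.746, 0.666, -0.0]
contact_force: [-0.1, 0.0, -2.5]
width: 0.0532
gripper_force: 64.0
```

Request:
drive_tool(
  deltas=[
    {"delta_pos": [0,0,0.005],"dr": [0,0,0]},
    {"delta_pos": [0,0,0.005],"dr": [0,0,0]},
    {"delta_pos": [0,0,0.003],"dr": [0,0,0]},
    {"delta_pos": [0,0,0.003],"dr": [0,0,0]},
    {"delta_pos": [0,0,0],"dr": [0,0,0]},
  ],
)

```text
clock: 11.12
tool_pos: [0.6215, 0.046, 0.0717]
ee_rot: [-0.0, 0.746, 0.666, -0.0]
contact_force: [-0.5, 0.4, -2.5]
width: 0.0528
gripper_force: 64.1
```

Request:
drive_tool(
  deltas=[
    {"delta_pos": [0,0,0.002],"dr": [0,0,0]},
    {"delta_pos": [0,0,0.002],"dr": [0,0,0]},
    {"delta_pos": [0,0,0],"dr": [0,0,0]},
  ],
)

```text
clock: 11.5
tool_pos: [0.6216, 0.046, 0.0715]
ee_rot: [-0.0, 0.746, 0.666, -0.0]
contact_force: [-4.0, 0.2, 6.2]
width: 0.0528
gripper_force: 64.9
```

The ring is in contact with the plate at the expected height. Opening and lifting straight up.

Request:
drive_tool(
  deltas=[
    {"delta_pos": [0,0,0],"dr": [0,0,0]},
    {"delta_pos": [0,0,0],"dr": [0,0,0]},
    {"delta_pos": [0,0,0],"dr": [0,0,0]},
    {"delta_pos": [0,0,0],"dr": [0,0,0]},
    {"delta_pos": [0,0,0],"dr": [0,0,0]},
  ],
  gripper=1,
)

```text
clock: 12.12
tool_pos: [0.6215, 0.046, 0.0697]
ee_rot: [-0.0, 0.746, 0.666, -0.0]
contact_force: [-0.1, -0.3, 0.6]
width: 0.0852
gripper_force: 0.0
```

Request:
drive_tool(
  deltas=[
    {"delta_pos": [0,0,-0.02],"dr": [0,0,0]},
    {"delta_pos": [0,0,-0.04],"dr": [0,0,0]},
    {"delta_pos": [0,0,-0.06],"dr": [0,0,0]},
    {"delta_pos": [0,0,-0.08],"dr": [0,0,0]},
    {"delta_pos": [-0.03,0,-0.04],"dr": [0,0,0]},
    {"delta_pos": [-0.08,0,0],"dr": [0,0,0]},
    {"delta_pos": [-0.09,0,0],"dr": [0,0,0]},
    {"delta_pos": [-0.09,0,0],"dr": [0,0,0]},
    {"delta_pos": [-0.07,0,0],"dr": [0,0,0]},
    {"delta_pos": [0,0,0],"dr": [0,0,0]},
    {"delta_pos": [0,0,0],"dr": [0,0,0]},
  ],
)

```text
clock: 13.5
tool_pos: [0.6007, -0.1331, 0.1899]
ee_rot: [-0.0, 0.747, 0.665, 0.0]
contact_force: [0.8, 0.8, 0.8]
width: 0.0853
gripper_force: 0.0
```

```bash
python3 - <<'E'
from h import *
s,p,M,f=shot("w4");print(s["clock"],p.round(4),M.round(4),s["width"])
for t in ["small_ring","ring_middle","spigot","index_table","pull_knob","seat_hole"]:
    for d in ctrl.landmark_of(t,"wrist"): print(t,np.round(d["centre"],4),round(d["confidence"],2), "tool",(M.T@(np.array(d["centre"])-p)).round(4))
for d in ctrl.regions_of("pull_knob","wrist")[:2]:
    r=d["region"];v,u=np.nonzero(r);w=onz(f,np.c_[u,v],.06);print("knob reg",d["confidence"],r.sum(),u.min(),u.max(),v.min(),v.max(),w.mean(0))
E
```

```text
13.5 [ 0.6007 -0.1331  0.1899] [[ 1.146e-01  9.934e-01 -2.000e-04]
 [ 9.934e-01 -1.146e-01  5.000e-04]
 [ 4.000e-04 -2.000e-04 -1.000e+00]] 0.08529417053422064
small_ring [ 0.6003 -0.0973  0.0523] 0.44 tool [ 0.0355 -0.0045  0.1376]
pull_knob [ 0.6012 -0.0966  0.0497] 0.71 tool [ 0.0363 -0.0037  0.1402]
seat_hole [ 0.6126 -0.0289  0.0535] 0.61 tool [ 1.048e-01 -1.000e-04  1.365e-01]
knob reg 0.94 1264 227 259 64 169 [ 0.60244569 -0.09167962  0.06      ]
```

View pics/w4.png

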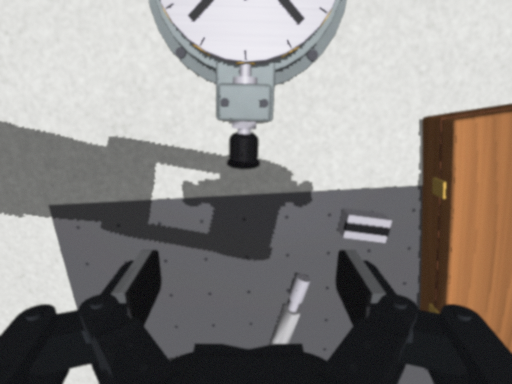

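The knob is at (243,150), clear on both sides, at about (0.601, -0.098). The plunger axis is 1.4° off the tool's x. I'll descend and pinch.

Request:
drive_tool(
  deltas=[
    {"delta_pos": [0.035,-0.004,0],"dr": [0,0,0.28]},
    {"delta_pos": [0.0344,-0.0034,0.02],"dr": [0,0,0]},
    {"delta_pos": [0,0,0.06],"dr": [0,0,0]},
    {"delta_pos": [0,0,0.06],"dr": [0,0,0]},
    {"delta_pos": [0,0,0.06],"dr": [0,0,0]},
    {"delta_pos": [0,0,0.05],"dr": [0,0,0]},
    {"delta_pos": [0,0,0.04],"dr": [0,0,0]},
    {"delta_pos": [0,0,0.02],"dr": [0,0,0]},
    {"delta_pos": [0,0,0.0038],"dr": [0,0,0]},
    {"delta_pos": [0,0,0],"dr": [0,0,0]},
  ],
)

```text
clock: 15.15
tool_pos: [0.6025, -0.0982, 0.0337]
ee_rot: [0.001, 0.754, 0.657, 0.0]
contact_force: [-0.1, -0.2, 0.1]
width: 0.0853
gripper_force: 0.0
```

```bash
python3 - <<'E'
from h import *
s,p,M,f=shot();print(s["clock"],p.round(4),M[:,0].round(4),s["contact_force"])
for c in ("side","top"):
    F=ctrl.grab_frame(c);
    for t in ["small_ring","ring_middle","pull_knob"]:
        print(c,t,[(np.round(d["centre"],3).tolist(),round(d["confidence"],2)) for d in ctrl.landmark_of(t,c)])
    if c=="side": cv2.imwrite("pics/side5.png",cv2.resize(F["color"][100:260,150:310],None,fx=3.5,fy=3.5))
E
```

```text
15.15 [ 0.6025 -0.0982  0.0337] [ 1.380e-01  9.904e-01 -2.000e-04] [-0.11295271 -0.18154812  0.06448005]
side small_ring [([0.358, 0.175, -0.001], 0.89), ([0.306, 0.359, 0.0], 0.81), ([0.428, 0.365, 0.001], 0.78), ([0.296, 0.27, 0.0], 0.72), ([0.619, 0.047, 0.07], 0.62)]
side ring_middle [([0.356, 0.172, 0.01], 0.93), ([0.302, 0.356, 0.009], 0.89), ([0.623, 0.042, 0.079], 0.66)]
side pull_knob [([0.601, -0.102, 0.052], 0.41)]
top small_ring [([0.428, 0.369, -0.001], 0.74), ([0.302, 0.359, -0.0], 0.58), ([0.293, 0.272, -0.001], 0.57), ([0.361, 0.173, -0.001], 0.54), ([0.624, 0.046, 0.071], 0.51)]
top ring_middle [([0.619, 0.051, 0.08], 0.8), ([0.428, 0.373, 0.009], 0.8), ([0.354, 0.173, 0.008], 0.79), ([0.302, 0.356, 0.008], 0.75), ([0.296, 0.273, 0.012], 0.45)]
top pull_knob []
```

View pics/side5.png

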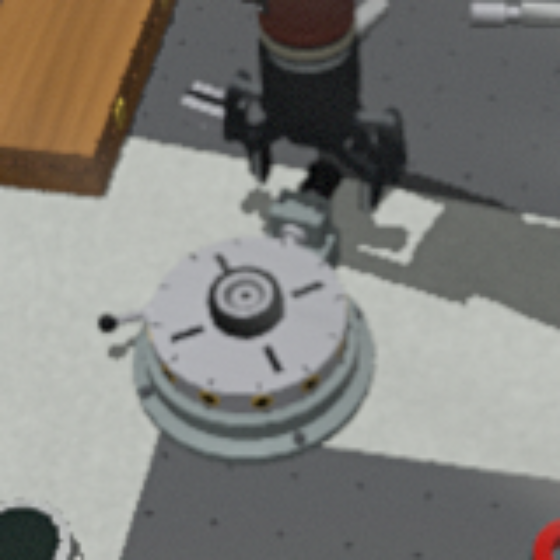

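The side view shows the ring flat on the plate over the spigot (crop 245,298) and the open fingers on either side of the knob. Closing now.

Request:
drive_tool(
  deltas=[
    {"delta_pos": [0,0,0],"dr": [0,0,0]},
    {"delta_pos": [0,0,0],"dr": [0,0,0]},
    {"delta_pos": [0,0,0],"dr": [0,0,0]},
    {"delta_pos": [0,0,0],"dr": [0,0,0]},
    {"delta_pos": [0,0,0],"dr": [0,0,0]},
    {"delta_pos": [0,0,0],"dr": [0,0,0]},
  ],
  gripper=-1,
)

```text
clock: 16.35
tool_pos: [0.6004, -0.0977, 0.0331]
ee_rot: [-0.001, 0.754, 0.657, -0.001]
contact_force: [-4.9, 0.5, 6.1]
width: 0.0243
gripper_force: 65.4
```

Request:
drive_tool(
  deltas=[
    {"delta_pos": [-0.006,0,0],"dr": [0,0,0]},
    {"delta_pos": [-0.006,0,0],"dr": [0,0,0]},
    {"delta_pos": [-0.006,0,0],"dr": [0,0,0]},
    {"delta_pos": [-0.006,0,0],"dr": [0,0,0]},
    {"delta_pos": [-0.002,0,0],"dr": [0,0,0]},
    {"delta_pos": [0,0,0],"dr": [0,0,0]},
  ],
)

```text
clock: 17.1
tool_pos: [0.5993, -0.1059, 0.033]
ee_rot: [-0.004, 0.755, 0.656, 0.002]
contact_force: [-2.0, 13.5, 5.4]
width: 0.0245
gripper_force: 66.1
```

Request:
drive_tool(
  deltas=[
    {"delta_pos": [-0.004,0,0],"dr": [0,0,0]},
    {"delta_pos": [-0.004,0,0],"dr": [0,0,0]},
    {"delta_pos": [-0.004,0,0],"dr": [0,0,0]},
    {"delta_pos": [-0.004,0,0],"dr": [0,0,0]},
    {"delta_pos": [0,0,0],"dr": [0,0,0]},
    {"delta_pos": [0,0,0],"dr": [0,0,0]},
  ],
)

```text
clock: 17.85
tool_pos: [0.5985, -0.1116, 0.033]
ee_rot: [-0.005, 0.755, 0.656, 0.003]
contact_force: [-0.4, 18.8, 6.9]
width: 0.0246
gripper_force: 66.4
```

Request:
drive_tool(
  deltas=[
    {"delta_pos": [-0.003,0,0],"dr": [0,0,0]},
    {"delta_pos": [-0.003,0,0],"dr": [0,0,0]},
    {"delta_pos": [0,0,0],"dr": [0,0,0]},
    {"delta_pos": [0,0,0],"dr": [0,0,0]},
    {"delta_pos": [0,0,0],"dr": [0,0,0]},
  ],
)

```text
clock: 18.48
tool_pos: [0.5984, -0.1116, 0.033]
ee_rot: [-0.007, 0.755, 0.656, 0.005]
contact_force: [0.5, 26.3, 8.2]
width: 0.0243
gripper_force: 66.8
```

```bash
python3 - <<'E'
from h import *
s,p,M,f=shot("w6");print(s["clock"],p.round(4),M.round(3).tolist(),s["contact_force"],s["width"])
F=ctrl.grab_frame("side");a=cv2.resize(F["color"][130:220,180:270],None,fx=4.4,fy=4.4,interpolation=2);b=cv2.resize(f["color"],None,fx=.78,fy=.78)[:300]
b=cv2.copyMakeBorder(b,0,a.shape[0]-b.shape[0],0,0,0);cv2.imwrite("pics/c6.png",cv2.hconcat([a,b]))
s=ctrl.get_state();print(s["clock"],s["tool_pos"],s["contact_force"])
E
```

```text
18.475 [ 0.5984 -0.1116  0.033 ] [[0.14, 0.99, -0.001], [0.99, -0.14, 0.017], [0.016, -0.003, -1.0]] [ 0.49679508 26.30873359  8.17075924] 0.02432718971942005
18.575 [ 0.59843307 -0.11156275  0.03303673] [ 1.34273753 26.06804496  7.32720456]
```

View pics/c6.png

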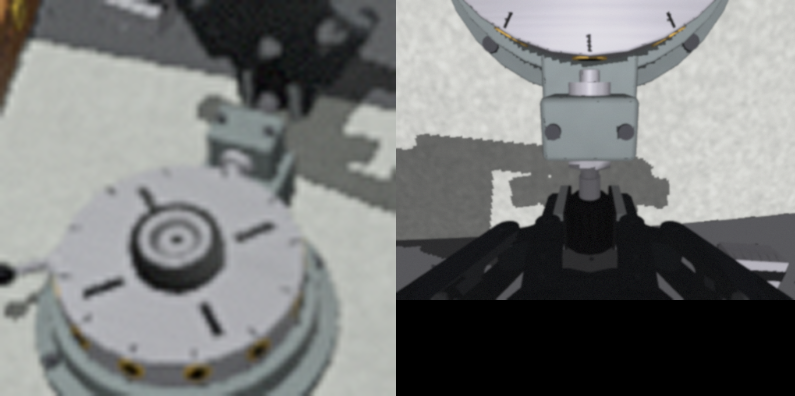

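The force rose to 26 N with no further motion, so the plunger is on its stop. The picture shows the pin clear of the rim, the knob gripped and the ring seated. Handing in.

```bash
python3 -c "
from cell import ctrl
print(ctrl.sign_off())"
```

```text
the job is handed in; nothing more can be done
None
```

The small ring gauge sits flat on the plate over the spigot, let go, and the gripper is holding the index plunger fully back against its stop with the pin clear of the hole; I handed the job in at about 18.6 s, but the hand-in returned no verdict.

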